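# Pack the tablet stand into its kit tray at the end of a test session

### The job

Pack away the little telescopic tablet stand: lift it into the empty square pocket of the grey kit tray, set it down gently on its foot and let go, still drawn out. There push the thin upper tube fully home first, then squeeze both blue paddles of the collar, slide the wide tube down until it is fully home in the lowest notch, and let go so that the latch snaps in. Do not knock the stand over or disturb the other things on the table.

Things in the scene. Friction and masses are not known exactly. Their poses are not given: they have to be found in the camera images.
- stand: Telescopic desk stand, loose, 0.56 kg, upright and drawn out. Steel foot disc 100 mm across, 12 thick; barrel 28 across, top 112 above the underside. From it comes the wide tube (21 across) with a collar on top, from that the thin tube (14 across) with a puck on top. Origin: centre of the underside; z up; the paddles face +y and -y. Lifted by the puck, the thin tube first draws out to its stop.
- puck (a point): Centre of the mount puck on the thin tube's top end, on the axis of the tubes: black disc 36 mm across, 16 mm tall, flat top 8 mm above this point; below it only a neck 18 mm across and the thin tube. With both tubes home it is 150 mm above the underside of the foot; the draw of both tubes adds to that.
- collar (a point): Centre of the collar on the wide tube's top end, on the axis, midway between the two blue paddles at the height to squeeze. Black core 31 mm across, 24 mm tall. Paddles 24 mm wide, 22 mm tall, 54 mm over their outer faces at rest. With the thin tube home the puck's top is 32 mm above this point; with the wide tube home this point is 126 mm above the underside.
- thin_tube (a joint): How far the thin tube is drawn out of the wide tube, in m: 0 fully home (puck's neck down on the collar), 0.050 at its stop. Held by friction only, about 3.5 N; push the puck straight down.
- wide_tube (a joint): Draw of the wide tube out of the barrel, m: 0 fully home, 0.055 fully out. Two spring pins latch it in notches at 0, 0.028 and 0.055 (1.5 mm play); it starts in the uppermost. A push alone does not move it: it slides (about 2 N friction) only while both paddles are squeezed fully in, and latches when they are let go at a notch.
- paddle_l (a joint): Paddle on the stand's +y side: 0 out (latched), 0.0055 m squeezed fully in, where its pin is clear. Spring: 2.5 N at rest to 5.3 N fully in. Stays partly in when its pin is not at a notch.
- paddle_r (a joint): The same for the paddle on the stand's -y side.
- tray: Grey open kit tray, fixed, 300 mm (x) by 225 mm (y), rim 36 mm high, on the left or the right of the table. Origin: centre of its underside. The half at +x holds a black tablet; the half at -x is divided into the empty square pocket with a pale foam floor (towards -y) and a narrow bay with a charger (towards +y).
- pocket (a point): Centre of the floor of the tray's empty pocket, 6 mm above the table; axes as the tray. The pocket is 139 mm (x) by 137 mm (y) inside; its outer walls rise 30 mm above this floor, the dividers 27 mm.
- tube_rack: White foam rack, 260 x 190 mm, with standing blue-capped sample tubes, 116 mm high over all, fixed to the table. Origin: centre of its underside. To be left alone.
- marker: Loose marker pen, 135 mm long, 17 mm thick, lying along its x. To be left alone.
- cassette: Loose white test cassette, 70 x 21 x 6 mm. To be left alone.
- buffer: Loose small white bottle with a blue cap, 28 mm across, 62 mm tall. To be left alone.
- tube_holder: Loose white foam cube, 50 mm, with one capped tube standing in it, 116 mm tall. To be left alone.
- timer: Loose white timer, 45 x 65 x 20 mm. To be left alone.
- sanitizer: Loose pump bottle, 60 mm across, 157 mm tall. To be left alone.
There are look-alikes about, which are no part of the job. What is shaped like the stand but orange is not meant.

How it is judged:
By the outcome, as a careful person would: the job done as asked, in the order asked, and still so for the second after the job is handed in, with the robot touching nothing.
It also fails if it takes over 58 s, if anything falls off the work surface, if the arm or the gripper's body presses on something with over 40 N, if the wrist force passes 120 N, or if a joint passes its speed limit or range.

### The arm

A 6-joint arm with a two-finger parallel gripper is mounted at the origin on the work surface. World frame = base frame: x ahead of the robot, y to its left, z up, the work surface at z = 0. Lengths are in m, angles in rad, forces in N, time in s.
With the tool pointing down it reaches from about 0.25 to 0.775 m from the base axis. Payload 8.9 kg.
Tool frame: the origin (TCP) lies midway between the tips of the shut fingers; the grasp point (between the pads) lies 19 mm behind it; z points along the fingers, y is the line along which they close (so a half turn about z gives the same grasp; the last joint's range is limited). The gripper opens to 85 mm and grips with 20 to 120 N. Pads are 22 mm wide; open, the fingers measure 114 mm over their backs; the gripper's body (76 mm by 85 mm) begins 54 mm behind the grasp point. The pads swing forward as they close: fully open they stand 13 mm farther back than shut.
Start: joints at [-1.28, 0.291, -0.153, 1.127, 0, 1.431], TCP at [0.219, -0.477, 0.231] pointing down, gripper open.
Joint ranges: [-2.52, 2.52], [-0.91, 1.74], [-1.3, 1.37], [-1.96, 2.02], [-1.52, 1.47], [-3.14, 3.14]. Speed limits (rad/s): [2.22, 2.22, 2.79, 3.14, 3.14, 3.14].

### API

Orientations are given as a unit quaternion [x, y, z, w].
In Python, from plant import monitor, optics, job gives the robot as it stands.
- The arm moves only by the shell command python3 -m inch 'ROWS'. ROWS is JSON, a list of rows, each an object with "linear": the shift along the world's x, y, z in m, a list of three; "turn": the turn about the world's z in degrees; "claw": the opening, from 0 (shut) to 1 (fully open). A call has 1 to 12 rows; each row shifts and turns the commanded pose from where the row before left it; what a row does not reach is not made up. A row lasts 1/8 s, in which the tool goes at most 62.5 mm and 10.7 degrees, less where a joint would pass 70% of its speed; a pose out of reach is approached as far as the arm can. A call is refused whole if a number of a shift passes 0.0625 or a number of a turn 10.7, either way. A call with a gripper value outside its range is refused whole. The fingers move at their own pace and stop on an object; the grip force is fixed at half the most. Time passes only in rows, so rows that do not move let the fingers close. It gives the time, the measured TCP pose, the force, the opening and the grip force at its end, in the units of the state.
- monitor.read_state(): the state, without advancing time (a new reading comes with each control period).
- optics.grab_frame(name): name is "side" or "top" or "wrist"; returns a dict with "image" (420x560x3 uint8, red, green, blue), "mtx" (3x3 intrinsics, pixels), "rvec" (rotation vector, rad) and "tvec" (3), from world to camera coordinates, as OpenCV has them; the wrist camera has in their place "hand_eye" (4x4, takes a point from camera to tool coordinates, whose origin is the TCP and whose axes are the flange's). Camera axes: x right, y down, z forward; pixel columns grow to the right and rows downward; lengths in m; the calibration is good to about 2 mm. A picture is of the moment at which its call begins: read the wrist's pose just before it. There is no depth.
- job.finish_job(): hands the job in; it is judged then, once.
The state is a dict: "t": time; "qpos": joint angles; "joint_vel": joint speeds; "joint_efforts": joint torques, N m; "tool_pos": TCP position; "tcp_rot": TCP orientation; "contact_force": force on the tool from outside, world axes, zero at the start; "torque": the same for the moment, N m; "opening": finger opening in m; "grip_force": force on a finger pad.
Only numpy, scipy, OpenCV 4.12 (cv2) and the standard library are available. Lean on these libraries where they do the work, as an engineer would, in place of code of your own. Each camera call takes 0.05 s, during which the arm holds its last target. There are 200 camera calls.

## Working session

There is one attempt and no reset: what is moved stays moved. The work goes in short steps, Python scripts to look and compute and a shell command to move; the robot and the scene stay as the last step left them, time stands still between calls to the robot, and variables do not carry over. Pictures are saved under pics/ and viewed, at most 10 in all, crops included, and the job is handed in when it is done.

```bash
mkdir -p pics; ls; cat > h.py <<'E'
import numpy as np, cv2
from plant import monitor, optics, job
from scipy.spatial.transform import Rotation as R
def grab(name,save=None):
    s=monitor.read_state(); f=optics.grab_frame(name)
    if name=='wrist':
        T=np.eye(4);T[:3,:3]=R.from_quat(s['tcp_rot']).as_matrix();T[:3,3]=s['tool_pos']
        C=T@np.array(f['hand_eye'])
    else:
        r=cv2.Rodrigues(np.array(f['rvec'],float))[0]; C=np.eye(4);C[:3,:3]=r.T;C[:3,3]=-r.T@np.array(f['tvec'],float).ravel()
    f['C']=C
    if save: cv2.imwrite('pics/'+save+'.png',f['image'][:,:,::-1]); np.savez('pics/'+save+'.npz',C=C,K=np.array(f['mtx']),image=f['image'])
    return f
def load(n):
    d=np.load('pics/'+n+'.npz');return d['C'],d['K'],d['image']
def ray(C,K,uv):
    d=C[:3,:3]@np.linalg.solve(K,[uv[0],uv[1],1.]);return C[:3,3],d/np.linalg.norm(d)
def plane(C,K,uv,z):
    o,d=ray(C,K,uv);return o+d*(z-o[2])/d[2]
def tri(r1,r2):
    (o1,d1),(o2,d2)=r1,r2
    A=np.stack([d1,-d2],1);t=np.linalg.lstsq(A,o2-o1,rcond=None)[0]
    a,b=o1+t[0]*d1,o2+t[1]*d2;return (a+b)/2,np.linalg.norm(a-b)
def proj(C,K,p):
    q=K@(C[:3,:3].T@(np.asarray(p)-C[:3,3]));return q[:2]/q[2]
E
python3 - <<'E'
from h import *
a=grab('side','side0');b=grab('top','top0')
print(monitor.read_state())
for f in(a,b):print(f['C'].round(3),f['mtx'])
E
```

```text
pics
{'t': 0.1, 'qpos': array([-1.28032220e+00,  2.91207250e-01, -1.54053641e-01,  1.12671741e+00,
       -1.37199900e-05,  1.43145605e+00]), 'joint_vel': array([-4.39871170e-04, -1.14620016e-03,  2.48875275e-03,  2.24676965e-04,
       -2.70697971e-05, -2.79269969e-04]), 'joint_efforts': array([ 1.17184965e-03, -5.37976813e+01,  3.31919575e+01,  9.36188648e-03,
       -1.57266140e-04,  3.35316270e-05]), 'tool_pos': array([ 0.21863237, -0.47686733,  0.23079737]), 'tcp_rot': array([ 9.76996017e-01,  2.13256733e-01, -5.14569926e-05, -5.88782479e-04]), 'contact_force': array([0.10963316, 0.2818633 , 0.15488477]), 'torque': array([ 0.01784909, -0.03279566,  0.00018348]), 'grip_force': 0.0, 'opening': 0.0854354057186168}
[[-0.744 -0.499  0.445 -0.01 ]
 [-0.668  0.553 -0.498  0.727]
 [ 0.003 -0.668 -0.744  1.037]
 [ 0.     0.     0.     1.   ]] [[496.63785986   0.         287.56769882]
 [  0.         496.63785986 205.1861932 ]
 [  0.           0.           1.        ]]
[[ 0.018 -0.996  0.091  0.42 ]
 [-1.    -0.018 -0.     0.101]
 [ 0.002 -0.091 -0.996  1.315]
 [ 0.     0.     0.     1.   ]] [[417.30988613   0.         278.00215714]
 [  0.         417.30988613 208.01069958]
 [  0.           0.           1.        ]]
```

View pics/side0.png

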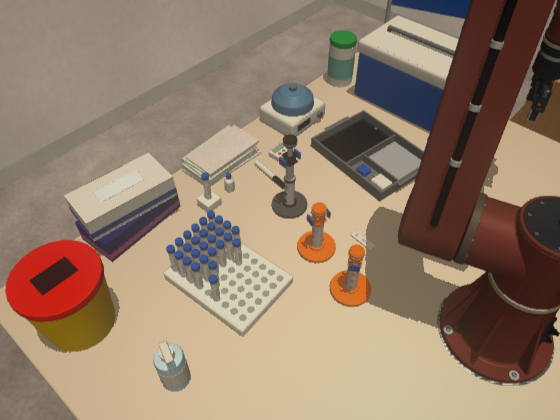

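View pics/top0.png

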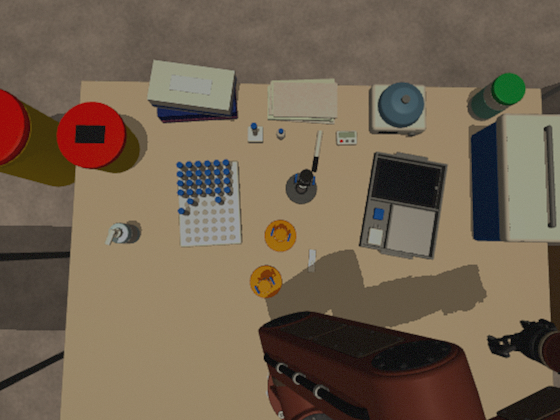

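The stand is the one with the dark foot, at side (290,180) and top (302,187). The two look-alikes, at top (280,235) and (266,281), are orange and so excluded. The pocket is the pale floor at top (411,229), side (395,158). One enlarged crop should confirm this.

```bash
python3 - <<'E'
from h import *
C,K,a=load('side0');Ct,Kt,b=load('top0')
A=cv2.resize(a[125:225,245:335],None,fx=4.4,fy=4.4,interpolation=3)[:440]
B=cv2.resize(b[155:215,275:335],(440,440),interpolation=3)
im=np.hstack([A[:,:396],B[:, :400]]);cv2.imwrite('pics/crop1.png',im[:,:,::-1])
# masks
hsv=cv2.cvtColor(b,cv2.COLOR_RGB2HSV)
dark=((hsv[...,2]<100)).astype(np.uint8);
print('foot c', plane(Ct,Kt,(301.5,187.5),.012))
# pocket floor in top
m=((hsv[...,1]<40)&(hsv[...,2]>110)).astype(np.uint8);sub=np.zeros_like(m);sub[195:262,380:445]=m[195:262,380:445]
n,l,s,c=cv2.connectedComponentsWithStats(sub)
for i in range(1,n):
  if s[i,4]>200:
    r=cv2.minAreaRect(cv2.findContours((l==i).astype(np.uint8),0,2)[0][0]);print(s[i],r)
    P=np.array([plane(Ct,Kt,p,.006) for p in cv2.boxPoints(r)]);print(P.round(3),P.mean(0), np.linalg.norm(P[1]-P[0]),np.linalg.norm(P[2]-P[1]))
# tray outer
sub=np.zeros_like(m);sub[140:270,350:455]=(hsv[140:270,350:455,2]<150)|(hsv[140:270,350:455,1]<40)
print(b[250,375],b[200,340],b[228,410])
E
```

```text
foot c [0.60550695 0.02752048 0.012     ]
[ 387  205   48   50 1826] ((410.4324035644531, 229.90542602539062), (42.25054168701172, 44.387725830078125), 9.462322235107422)
[[ 0.419 -0.239  0.006]
 [ 0.557 -0.263  0.006]
 [ 0.538 -0.394  0.006]
 [ 0.4   -0.369  0.006]] [ 0.47857168 -0.31625644  0.006     ] 0.13997922480926303 0.13264538099113868
[159 138 107] [153 134 105] [134 129 116]
```

View pics/crop1.png

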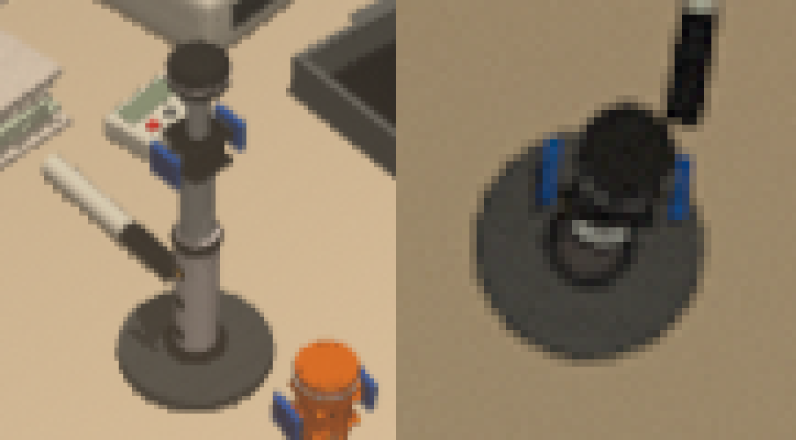

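The crop confirms the dark stand. It is upright, with the blue paddles roughly along world ±y, and its marker lies beside the foot. Next: triangulate the puck, paddles and foot.

```bash
python3 - <<'E'
from h import *
C,K,a=load('side0');Ct,Kt,b=load('top0')
def blue(im,x0,y0,x1,y1):
    h=cv2.cvtColor(im,cv2.COLOR_RGB2HSV);m=((h[...,0]>100)&(h[...,0]<130)&(h[...,1]>130)).astype(np.uint8)
    n,l,s,c=cv2.connectedComponentsWithStats(m[y0:y1,x0:x1]);return [(c[i]+[x0,y0],s[i,4]) for i in range(1,n) if s[i,4]>5]
S=sorted(blue(a,270,130,310,175),key=lambda p:p[0][0]);T=sorted(blue(b,290,165,325,195),key=lambda p:p[0][0])
print(S,T)
for i,j in((0,0),(1,1)):print(tri(ray(C,K,S[i][0]),ray(Ct,Kt,T[j][0])))
P=[plane(Ct,Kt,t[0],.181) for t in T];print(P); d=P[0]-P[1];print(np.degrees(np.arctan2(d[1],d[0])),np.linalg.norm(d),(P[0]+P[1])/2)
P=[plane(C,K,t[0],.181) for t in S];print(P); d=P[0]-P[1];print(np.degrees(np.arctan2(d[1],d[0])),np.linalg.norm(d),(P[0]+P[1])/2)
# puck: top crop centre (630,150) -> ; side (198,68)
ut=(275+(627-396)/7.333,155+150/7.333);us=(245+198/4.4,125+68/4.4)
print('puck',tri(ray(C,K,us),ray(Ct,Kt,ut)))
print('foot',plane(Ct,Kt,(275+192/7.333,155+245/7.333),.012),plane(C,K,(245+196/4.4,125+348/4.4),.012))
# pocket in side
h=cv2.cvtColor(a,cv2.COLOR_RGB2HSV);print(a[158,396],a[200,340])
m=np.zeros(a.shape[:2],np.uint8);m[138:182,360:425]=((h[...,1]<60)&(h[...,2]>110))[138:182,360:425]
n,l,s,c=cv2.connectedComponentsWithStats(m)
for i in range(1,n):
  if s[i,4]>100:
    r=cv2.approxPolyDP(cv2.findContours((l==i).astype(np.uint8),0,2)[0][0],3,True)[:,0];print(s[i],[plane(C,K,p,.006).round(3) for p in r.astype(float)])
E
```

```text
[] [(array([295.41176471, 178.17647059]), np.int32(17)), (array([313.22222222, 180.72222222]), np.int32(18))]Traceback (most recent call last):
  File "<stdin>", line 8, in <module>
IndexError: list index out of range
```

```bash
python3 - <<'E'
from h import *
C,K,a=load('side0');Ct,Kt,b=load('top0')
S=[np.array([282.4,161.8]),np.array([297.6,154])];T=[np.array([295.4,178.2]),np.array([313.2,180.7])]
print(a[162,282],a[154,298])
Q=[tri(ray(C,K,S[i]),ray(Ct,Kt,T[i])) for i in (0,1)];print(Q)
for CC,KK,X in((Ct,Kt,T),(C,K,S)):
  P=[plane(CC,KK,t,.181) for t in X];d=P[0]-P[1];print(np.degrees(np.arctan2(d[1],d[0])),np.linalg.norm(d),(P[0]+P[1])/2)
ut=(275+(627-396)/7.333,155+150/7.333);us=(245+198/4.4,125+68/4.4)
print('puck',tri(ray(C,K,us),ray(Ct,Kt,ut)))
print('foot',plane(Ct,Kt,(275+192/7.333,155+245/7.333),.012),plane(C,K,(245+196/4.4,125+348/4.4),.012))
h=cv2.cvtColor(a,cv2.COLOR_RGB2HSV);print(a[158,396])
m=np.zeros(a.shape[:2],np.uint8);m[138:182,360:425]=((h[...,1]<60)&(h[...,2]>110))[138:182,360:425]
n,l,s,c=cv2.connectedComponentsWithStats(m)
for i in range(1,n):
  if s[i,4]>100:
    r=cv2.approxPolyDP(cv2.findContours((l==i).astype(np.uint8),0,2)[0][0],3,True)[:,0];print(s[i],[plane(C,K,p,.006).round(3) for p in r.astype(float)])
E
```

```text
[64 61 74] [59 62 80]
[(array([0.60701992, 0.05451567, 0.18325554]), np.float64(0.0011459749464306727)), (array([0.60079836, 0.00487316, 0.18004169]), np.float64(0.0005154354104463779))]
82.93665252634912 0.049355349261360974 [0.60389092 0.02959388 0.181     ]
78.9690445140341 0.04838115213491317 [0.60452238 0.02928999 0.181     ]
puck (array([0.60590813, 0.0277512 , 0.23681483]), np.float64(0.0010133965125981796))
foot [0.6025957 0.0284832 0.012    ] [0.60121465 0.03347377 0.012     ]
[157 151 139]
[ 369  142   52   38 1094] [array([ 0.556, -0.282,  0.006]), array([ 0.435, -0.257,  0.006]), array([ 0.426, -0.363,  0.006]), array([ 0.533, -0.39 ,  0.006])]
[370 173  22   9 125] [array([ 0.505, -0.216,  0.006]), array([ 0.489, -0.198,  0.006]), array([ 0.445, -0.237,  0.006]), array([ 0.488, -0.243,  0.006])]
```

```bash
python3 -m inch '[{"linear":[0.02,0.03,0.02],"turn":8,"claw":1},{"linear":[0.03,0.038,0.02],"turn":10.6,"claw":1},{"linear":[0.03,0.038,0.02],"turn":10.6,"claw":1},{"linear":[0.03,0.038,0],"turn":10.6,"claw":1},{"linear":[0.03,0.038,0],"turn":10.6,"claw":1},{"linear":[0.03,0.038,0],"turn":10.6,"claw":1},{"linear":[0.03,0.038,0],"turn":10.6,"claw":1},{"linear":[0.03,0.038,0],"turn":10.6,"claw":1},{"linear":[0.03,0.038,0],"turn":10.6,"claw":1},{"linear":[0.03,0.038,0],"turn":10.6,"claw":1},{"linear":[0.03,0.038,0],"turn":10.6,"claw":1},{"linear":[0.03,0.038,0],"turn":10.6,"claw":1}]'
```

```text
t: 1.6
tool_pos: [0.5695, -0.0278, 0.291]
tcp_rot: [0.262, 0.965, -0.0, -0.0]
contact_force: [0.3, -0.3, -0.5]
opening: 0.0857
grip_force: 0.0
```

```bash
python3 -m inch '[{"linear":[0.012,0.022,0],"turn":10,"claw":1},{"linear":[0.012,0.02,0],"turn":8,"claw":1},{"linear":[0.0105,0.015,0],"turn":5,"claw":1},{"linear":[0,0,0],"turn":0,"claw":1}]' && python3 - <<'E'
from h import *
f=grab('wrist','w1');print(monitor.read_state()['tool_pos'],monitor.read_state()['tcp_rot'],f['C'],f['mtx'])
for p in((.604,.029,.244),(.604,.029,.012)):print(proj(f['C'],f['mtx'],p))
E
```

```text
t: 2.1
tool_pos: [0.6034, 0.0286, 0.2906]
tcp_rot: [0.067, 0.998, 0.0, -0.001]
contact_force: [-0.4, 0.3, -0.5]
opening: 0.0852
grip_force: 0.0
[0.60302326 0.02793435 0.29076782] [ 6.82016526e-02  9.97671413e-01 -8.05897602e-05 -5.29291840e-04] [[ 1.34578745e-01  9.50088018e-01  2.81462821e-01  5.30890549e-01]
 [ 9.90902691e-01 -1.29220930e-01 -3.76006436e-02  3.70765325e-02]
 [ 6.46966533e-04  2.83962514e-01 -9.58835164e-01  4.33599156e-01]
 [ 0.00000000e+00  0.00000000e+00  0.00000000e+00  1.00000000e+00]] [[368.95635807   0.         280.35111901]
 [  0.         368.95635807 209.9623741 ]
 [  0.           0.           1.        ]]
[283.46997839 240.29983861]
[281.70774888 167.25044768]
```

View pics/w1.png

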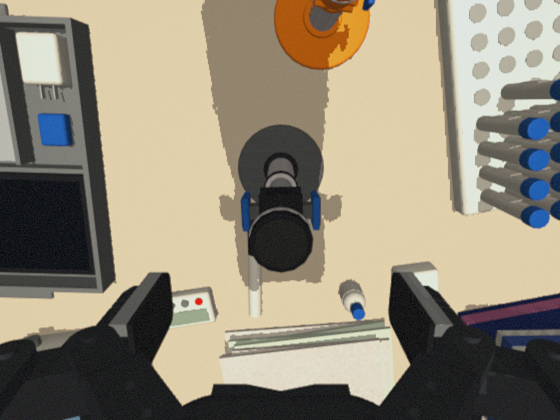

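The wrist picture shows the puck centred at (281,240) between the fingers, with paddles level at (246,211) and (316,210), so the tool is aligned and the yaw is right. The gripper can go down and take the puck.

```bash
python3 -m inch '[{"linear":[0.001,0,-0.02],"turn":0,"claw":1},{"linear":[0,0,-0.025],"turn":0,"claw":1},{"linear":[0,0,-0.021],"turn":0,"claw":0.9},{"linear":[0,0,-0.01],"turn":0,"claw":0.8},{"linear":[0,0,0],"turn":0,"claw":0.7},{"linear":[0,0,0],"turn":0,"claw":0.6},{"linear":[0,0,0],"turn":0,"claw":0.5},{"linear":[0,0,0],"turn":0,"claw":0.3},{"linear":[0,0,0],"turn":0,"claw":0.3},{"linear":[0,0,0],"turn":0,"claw":0.3}]'
```

```text
t: 3.4
tool_pos: [0.6045, 0.0279, 0.2157]
tcp_rot: [0.068, 0.998, 0.0, 0.0]
contact_force: [1.3, 1.8, 3.0]
opening: 0.0345
grip_force: 59.4
```

```bash
python3 -m inch '[{"linear":[0,0,0.004],"turn":0,"claw":0.3},{"linear":[0,0,0.006],"turn":0,"claw":0.3},{"linear":[0,0,0.006],"turn":0,"claw":0.3},{"linear":[0,0,0.006],"turn":0,"claw":0.3},{"linear":[0,0,0.006],"turn":0,"claw":0.3},{"linear":[0,0,0.008],"turn":0,"claw":0.3},{"linear":[0,0,0.012],"turn":0,"claw":0.3},{"linear":[0,0,0.015],"turn":0,"claw":0.3},{"linear":[0,0,0.015],"turn":0,"claw":0.3},{"linear":[0,0,0.008],"turn":0,"claw":0.3},{"linear":[0,0,0.004],"turn":0,"claw":0.3},{"linear":[0,0,0],"turn":0,"claw":0.3}]' && python3 - <<'E'
from h import *
f=grab('side','s2');a=f['image'];g=grab('top','t2')['image']
A=cv2.resize(a[90:225,240:350],None,fx=3.5,fy=3.5);B=cv2.resize(g[145:215,260:350],None,fx=4.4,fy=4.4)
H=max(A.shape[0],B.shape[0]);p=lambda i:np.pad(i,((0,H-i.shape[0]),(0,0),(0,0)))
cv2.imwrite('pics/c2.png',np.hstack([p(A),p(B)])[:,:,::-1])
E
```

```text
t: 4.9
tool_pos: [0.6042, 0.0278, 0.3053]
tcp_rot: [0.068, 0.998, -0.0, -0.0]
contact_force: [0.3, 0.1, -7.1]
opening: 0.0341
grip_force: 61.2
```

View pics/c2.png

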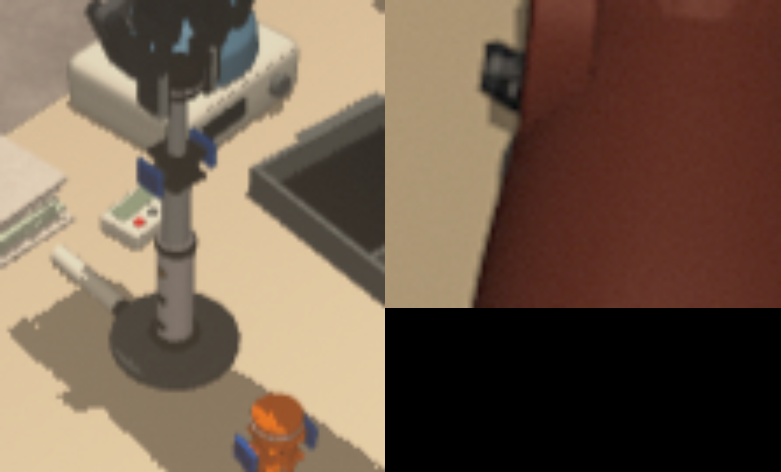

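```bash
python3 -m inch '[{"linear":[-0.003,-0.008,0],"turn":0,"claw":0.3},{"linear":[-0.006,-0.016,0],"turn":0,"claw":0.3},{"linear":[-0.009,-0.024,0],"turn":0,"claw":0.3},{"linear":[-0.011,-0.030,0],"turn":0,"claw":0.3},{"linear":[-0.012,-0.034,0],"turn":0,"claw":0.3},{"linear":[-0.013,-0.036,0],"turn":0,"claw":0.3},{"linear":[-0.013,-0.036,0],"turn":0,"claw":0.3},{"linear":[-0.013,-0.036,0],"turn":0,"claw":0.3},{"linear":[-0.012,-0.034,0],"turn":0,"claw":0.3},{"linear":[-0.011,-0.030,0],"turn":0,"claw":0.3},{"linear":[-0.009,-0.024,0],"turn":0,"claw":0.3},{"linear":[-0.006,-0.016,0],"turn":0,"claw":0.3}]' && python3 -m inch '[{"linear":[-0.005,-0.012,0],"turn":0,"claw":0.3},{"linear":[-0.002,-0.006,0],"turn":0,"claw":0.3},{"linear":[0,0,0],"turn":0,"claw":0.3},{"linear":[0,0,0],"turn":0,"claw":0.3}]' && python3 - <<'E'
from h import *
f=grab('side','s3');a=f['image']
A=cv2.resize(a[60:200,320:450],None,fx=4,fy=4);cv2.imwrite('pics/c3.png',A[:,:,::-1])
s=monitor.read_state()['tool_pos']
for z in(.07,.06):print(proj(f['C'],f['mtx'],(s[0],s[1],z)))
E
```

```text
t: 6.5
tool_pos: [0.4849, -0.298, 0.3053]
tcp_rot: [0.069, 0.998, -0.0, -0.0]
contact_force: [0.4, 1.2, -6.0]
opening: 0.0343
grip_force: 61.2
t: 7.0
tool_pos: [0.4795, -0.3136, 0.3053]
tcp_rot: [0.067, 0.998, 0.0, 0.0]
contact_force: [-0.2, 0.6, -6.6]
opening: 0.0343
grip_force: 61.2
[399.43165108 146.21055771]
[398.85325077 148.77659919]
```

View pics/c3.png

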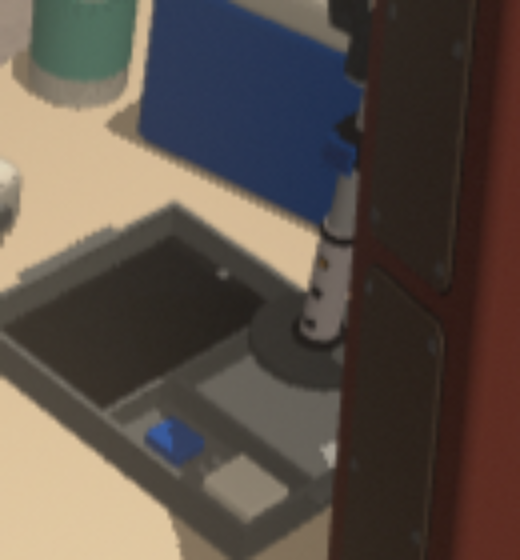

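```bash
python3 -m inch '[{"linear":[0,0,-0.006],"turn":0,"claw":0.3},{"linear":[0,0,-0.01],"turn":0,"claw":0.3},{"linear":[0,0,-0.012],"turn":0,"claw":0.3},{"linear":[0,0,-0.012],"turn":0,"claw":0.3},{"linear":[0,0,-0.008],"turn":0,"claw":0.3},{"linear":[0,0,-0.004],"turn":0,"claw":0.3},{"linear":[0,0,-0.003],"turn":0,"claw":0.3},{"linear":[0,0,0],"turn":0,"claw":0.3}]'; python3 -m inch '[{"linear":[0,0,-0.003],"turn":0,"claw":0.3},{"linear":[0,0,0],"turn":0,"claw":0.3}]';python3 -m inch '[{"linear":[0,0,-0.003],"turn":0,"claw":0.3},{"linear":[0,0,0],"turn":0,"claw":0.3}]'
```

```text
t: 8.05
tool_pos: [0.4793, -0.3143, 0.2504]
tcp_rot: [0.068, 0.998, -0.0, 0.0]
contact_force: [-0.3, 0.3, -6.6]
opening: 0.0343
grip_force: 61.2
t: 8.3
tool_pos: [0.4792, -0.3142, 0.2472]
tcp_rot: [0.068, 0.998, 0.0, -0.0]
contact_force: [1.2, 0.3, -5.5]
opening: 0.0343
grip_force: 61.2
t: 8.55
tool_pos: [0.4792, -0.3141, 0.244]
tcp_rot: [0.068, 0.998, 0.0, -0.0]
contact_force: [-0.9, 0.6, -6.3]
opening: 0.0341
grip_force: 61.2
```

```bash
for i in 1 2 3; do python3 -m inch '[{"linear":[0,0,-0.002],"turn":0,"claw":0.3},{"linear":[0,0,0],"turn":0,"claw":0.3}]' | grep -E 'pos|contact'; done
```

```text
tool_pos: [0.4792, -0.3142, 0.2421]
contact_force: [1.3, -0.1, -5.8]
tool_pos: [0.4794, -0.3143, 0.2405]
contact_force: [-0.6, -1.3, -3.4]
tool_pos: [0.4794, -0.3143, 0.2387]
contact_force: [-0.7, 0.8, 0.9]
```

Touchdown: the weight has come off the gripper. Open, rise and look.

```bash
python3 -m inch '[{"linear":[0,0,0],"turn":0,"claw":0.5},{"linear":[0,0,0],"turn":0,"claw":0.7},{"linear":[0,0,0],"turn":0,"claw":0.9},{"linear":[0,0,0],"turn":0,"claw":1},{"linear":[0,0,0.02],"turn":0,"claw":1},{"linear":[0,0,0.03],"turn":0,"claw":1},{"linear":[0,0,0.03],"turn":0,"claw":1},{"linear":[0,0,0],"turn":0,"claw":1}]'; python3 - <<'E'
from h import *
f=grab('wrist','w4');C=f['C'];K=f['mtx'];s=monitor.read_state();print(s['tool_pos'],s['contact_force'])
x,y=.4793,-.3142
for z in(.018,.187,.269):print(proj(C,K,(x,y,z)))
E
```

```text
t: 10.3
tool_pos: [0.4801, -0.315, 0.3205]
tcp_rot: [0.068, 0.998, -0.001, 0.002]
contact_force: [0.2, 0.4, 0.2]
opening: 0.0855
grip_force: 0.0
[ 0.47963656 -0.31456523  0.31888796] [-0.60784831  0.09797219 -0.46528025]
[282.3091665  161.48629594]
[283.07985734 196.98261107]
[283.88821737 234.21388603]
```

View pics/w4.png

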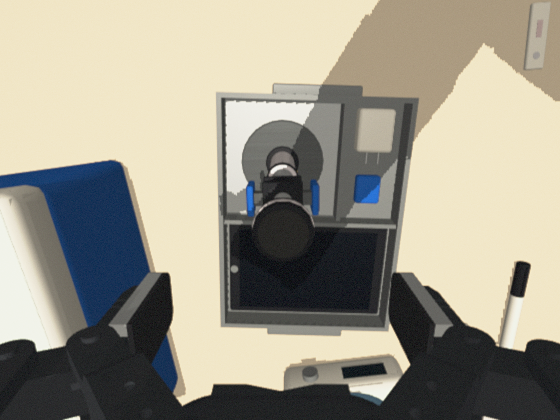

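The picture shows the stand upright in the pocket: foot centred at (282,162), puck at (283,233), paddles at (250,198) and (315,196). Now shut the fingers and push the puck down.

```bash
python3 -m inch '[{"linear":[0,0,0],"turn":0,"claw":0.6},{"linear":[0,0,0],"turn":0,"claw":0.3},{"linear":[0,0,0],"turn":0,"claw":0},{"linear":[0,0,-0.01],"turn":0,"claw":0},{"linear":[0,0,-0.02],"turn":0,"claw":0},{"linear":[0,0,-0.01],"turn":0,"claw":0},{"linear":[0,0,-0.006],"turn":0,"claw":0},{"linear":[0,0,-0.006],"turn":0,"claw":0},{"linear":[0,0,-0.006],"turn":0,"claw":0}]'; python3 -m inch '[{"linear":[0,0,-0.006],"turn":0,"claw":0},{"linear":[0,0,-0.006],"turn":0,"claw":0},{"linear":[0,0,-0.006],"turn":0,"claw":0},{"linear":[0,0,-0.006],"turn":0,"claw":0},{"linear":[0,0,-0.006],"turn":0,"claw":0},{"linear":[0,0,0],"turn":0,"claw":0}]'
```

```text
t: 11.48
tool_pos: [0.4794, -0.3144, 0.2606]
tcp_rot: [0.068, 0.998, -0.0, 0.0]
contact_force: [0.3, 1.5, 3.6]
opening: -0.0003
grip_force: 1.7
t: 12.22
tool_pos: [0.479, -0.314, 0.2296]
tcp_rot: [0.068, 0.998, 0.0, -0.0]
contact_force: [-0.1, 0.3, 0.5]
opening: 0.0004
grip_force: 0.0
```

```bash
python3 -m inch '[{"linear":[0,0,-0.004],"turn":0,"claw":0},{"linear":[0,0,-0.003],"turn":0,"claw":0}]'|grep -E 'pos|cont'; for i in 1 2; do python3 -m inch '[{"linear":[0,0,-0.002],"turn":0,"claw":0}]' | grep -E 'pos|contact'; done
```

```text
tool_pos: [0.4791, -0.3141, 0.2231]
contact_force: [-1.3, 0.9, 2.6]
tool_pos: [0.4791, -0.3142, 0.2211]
contact_force: [-0.8, -0.3, 3.7]
tool_pos: [0.4792, -0.3142, 0.2192]
contact_force: [-1.3, 0.8, 4.1]
```

```bash
for i in 1 2 3; do python3 -m inch '[{"linear":[0,0,-0.001],"turn":0,"claw":0},{"linear":[0,0,0],"turn":0,"claw":0}]' | grep -E 'pos|contact'; done
```

```text
tool_pos: [0.4793, -0.3143, 0.2181]
contact_force: [0.3, -0.2, 0.6]
tool_pos: [0.4793, -0.3143, 0.2174]
contact_force: [-0.5, -0.3, 2.8]
tool_pos: [0.4795, -0.3144, 0.2172]
contact_force: [-2.7, 1.7, 10.1]
```

```bash
python3 -m inch '[{"linear":[0,0,-0.001],"turn":0,"claw":0},{"linear":[0,0,0],"turn":0,"claw":0}]'; python3 -m inch '[{"linear":[0,0,0.015],"turn":0,"claw":0},{"linear":[0,0,0.025],"turn":0,"claw":0.2},{"linear":[0,0,0.03],"turn":0,"claw":0.7},{"linear":[0,0,0],"turn":0,"claw":1},{"linear":[0,0,0],"turn":0,"claw":1},{"linear":[0,0,0],"turn":0,"claw":1}]'; python3 - <<'E'
from h import *
f=grab('wrist','w5');C=f['C'];K=f['mtx'];s=monitor.read_state();print(s['tool_pos'])
for z in(.018,.187,.217):print(proj(C,K,(.4793,-.3142,z)))
E
```

```text
t: 13.72
tool_pos: [0.4797, -0.3146, 0.217]
tcp_rot: [0.068, 0.998, -0.001, 0.001]
contact_force: [-3.7, 2.9, 16.4]
opening: 0.0001
grip_force: 7.9
t: 14.48
tool_pos: [0.4789, -0.314, 0.2844]
tcp_rot: [0.068, 0.998, 0.0, -0.001]
contact_force: [0.2, -0.3, 0.0]
opening: 0.0852
grip_force: 0.0
[ 0.47895654 -0.313986    0.2844804 ]
[280.95937568 168.98535407]
[281.71789941 212.96477838]
[281.96795353 227.4629882 ]
```

View pics/w5.png

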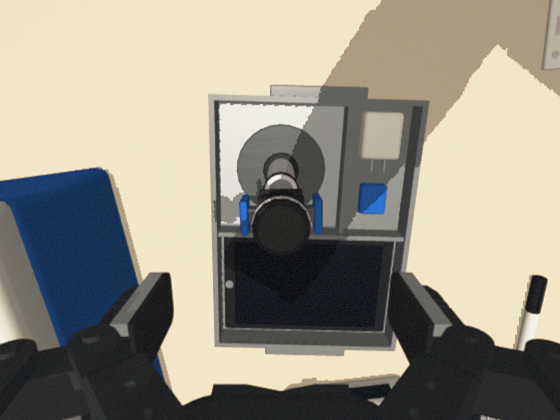

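The thin tube is home: the puck, at (281,226), sits right on the collar, and the paddles at (244,215) and (318,213) lie symmetric between the fingers. Next, go down and squeeze.

```bash
python3 -m inch '[{"linear":[0,0,-0.02],"turn":0,"claw":1},{"linear":[0,0,-0.03],"turn":0,"claw":1},{"linear":[0,0,-0.03],"turn":0,"claw":1},{"linear":[0,0,-0.025],"turn":0,"claw":1},{"linear":[0,0,-0.016],"turn":0,"claw":0.9},{"linear":[0,0,0],"turn":0,"claw":0.75},{"linear":[0,0,0],"turn":0,"claw":0.65},{"linear":[0,0,0],"turn":0,"claw":0.55},{"linear":[0,0,0],"turn":0,"claw":0.4},{"linear":[0,0,0],"turn":0,"claw":0.3},{"linear":[0,0,0],"turn":0,"claw":0.3},{"linear":[0,0,0],"turn":0,"claw":0.3}]'
```

```text
t: 16.02
tool_pos: [0.4795, -0.3143, 0.1644]
tcp_rot: [0.068, 0.998, -0.0, 0.0]
contact_force: [1.6, 1.4, 0.5]
opening: 0.0405
grip_force: 64.6
```

```bash
python3 -m inch '[{"linear":[0,0,-0.003],"turn":0,"claw":0.3},{"linear":[0,0,-0.005],"turn":0,"claw":0.3},{"linear":[0,0,-0.005],"turn":0,"claw":0.3},{"linear":[0,0,-0.005],"turn":0,"claw":0.3}]'; python3 -m inch '[{"linear":[0,0,-0.006],"turn":0,"claw":0.3},{"linear":[0,0,-0.006],"turn":0,"claw":0.3},{"linear":[0,0,-0.006],"turn":0,"claw":0.3},{"linear":[0,0,-0.006],"turn":0,"claw":0.3},{"linear":[0,0,-0.005],"turn":0,"claw":0.3},{"linear":[0,0,-0.003],"turn":0,"claw":0.3},{"linear":[0,0,0],"turn":0,"claw":0.3}]'
```

```text
t: 16.52
tool_pos: [0.4793, -0.3143, 0.1459]
tcp_rot: [0.068, 0.998, -0.0, 0.0]
contact_force: [2.5, -0.1, 0.5]
opening: 0.0405
grip_force: 64.7
t: 17.4
tool_pos: [0.4792, -0.3142, 0.1141]
tcp_rot: [0.068, 0.998, 0.0, -0.0]
contact_force: [3.5, -0.4, -2.4]
opening: 0.0409
grip_force: 63.8
```

```bash
for i in 1 2 3; do python3 -m inch '[{"linear":[0,0,-0.002],"turn":0,"claw":0.3},{"linear":[0,0,0],"turn":0,"claw":0.3}]' | grep -E 'pos|contact'; done
```

```text
tool_pos: [0.4791, -0.3143, 0.1136]
contact_force: [-1.3, 3.6, 15.5]
tool_pos: [0.4793, -0.3144, 0.1134]
contact_force: [-6.6, 8.0, 33.6]
tool_pos: [0.4794, -0.3145, 0.1131]
contact_force: [-10.7, 11.4, 51.8]
```

A hard stop has been reached. Ease the pressure, let go, rise, and check the heights by camera.

```bash
python3 -m inch '[{"linear":[0,0,0.004],"turn":0,"claw":0.3},{"linear":[0,0,0],"turn":0,"claw":0.3}]'; python3 -m inch '[{"linear":[0,0,0],"turn":0,"claw":0.6},{"linear":[0,0,0],"turn":0,"claw":0.8},{"linear":[0,0,0],"turn":0,"claw":1},{"linear":[0,0,0],"turn":0,"claw":1},{"linear":[0,0,0.02],"turn":0,"claw":1},{"linear":[0,0,0.04],"turn":0,"claw":1},{"linear":[0,0,0.04],"turn":0,"claw":1},{"linear":[0,0,0],"turn":0,"claw":1},{"linear":[0,0,0],"turn":0,"claw":1}]'; python3 - <<'E'
from h import *
f=grab('wrist','w6');C=f['C'];K=f['mtx'];s=monitor.read_state();print(s['tool_pos'])
for z in(.018,.132,.164,.168):
  print(z,proj(C,K,(.4793,-.3142,z)),[proj(C,K,(.4793,-.3142+dy,z)) for dy in(-.018,.018)])
cv2.imwrite('pics/c6.png',cv2.resize(f['image'][80:280,180:380],(600,600),interpolation=2)[:,:,::-1])
E
```

```text
t: 18.4
tool_pos: [0.4791, -0.3143, 0.1136]
tcp_rot: [0.068, 0.998, -0.0, 0.0]
contact_force: [-1.7, 4.3, 18.7]
opening: 0.0405
grip_force: 68.6
t: 19.52
tool_pos: [0.479, -0.3141, 0.2117]
tcp_rot: [0.068, 0.998, 0.0, -0.0]
contact_force: [-0.2, 0.1, 0.3]
opening: 0.0855
grip_force: 0.0
[ 0.47872556 -0.31384016  0.21119624]
0.018 [281.4322759  182.62866461] [array([262.32011904, 185.19687873]), array([300.62005899, 180.05028813])]
0.132 [282.10654903 220.93314567] [array([254.10471219, 224.58506786]), array([310.27101403, 217.26001397])]
0.164 [282.42589631 239.07480267] [array([250.21901777, 243.21475592]), array([314.84809492, 234.90717164])]
0.168 [282.47270917 241.73417372] [array([249.64970081, 245.94430598]), array([315.51938224, 237.4953525 ])]
```

View pics/c6.png

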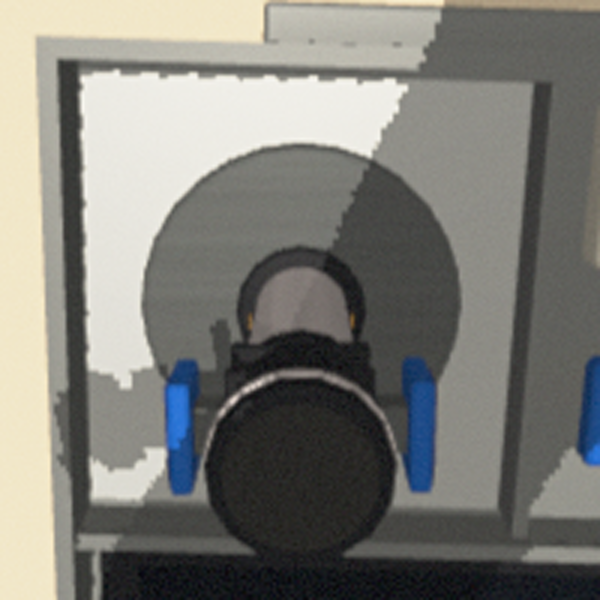

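The crop shows the puck low at about (280,235) full-image, with both paddles back out to full width. A light touch on the puck top will check the height: it should be 0.164 when home.

```bash
python3 -m inch '[{"linear":[0,0,0],"turn":0,"claw":0.5},{"linear":[0,0,0],"turn":0,"claw":0},{"linear":[0,0,0],"turn":0,"claw":0},{"linear":[0,0,-0.02],"turn":0,"claw":0},{"linear":[0,0,-0.014],"turn":0,"claw":0},{"linear":[0,0,-0.006],"turn":0,"claw":0},{"linear":[0,0,-0.003],"turn":0,"claw":0},{"linear":[0,0,0],"turn":0,"claw":0}]';  for i in 1 2 3 4 5; do python3 -m inch '[{"linear":[0,0,-0.001],"turn":0,"claw":0},{"linear":[0,0,0],"turn":0,"claw":0}]' | grep -E 'pos|contact'; done
```

```text
t: 20.58
tool_pos: [0.4794, -0.3143, 0.1695]
tcp_rot: [0.068, 0.998, -0.0, 0.0]
contact_force: [-0.6, -0.3, -0.1]
opening: 0.0
grip_force: 0.0
tool_pos: [0.4794, -0.3144, 0.1685]
contact_force: [0.2, -0.1, 0.2]
tool_pos: [0.4792, -0.3142, 0.1673]
contact_force: [1.2, 0.8, -0.4]
tool_pos: [0.4792, -0.3142, 0.1662]
contact_force: [-0.4, 0.6, 0.1]
tool_pos: [0.4792, -0.3142, 0.1652]
contact_force: [-0.3, 0.2, 0.0]
tool_pos: [0.4792, -0.3143, 0.1643]
contact_force: [-0.4, -1.2, 0.3]
```

```bash
for i in 1 2 3; do python3 -m inch '[{"linear":[0,0,-0.001],"turn":0,"claw":0},{"linear":[0,0,0],"turn":0,"claw":0}]' | grep -E 'pos|contact'; done
```

```text
tool_pos: [0.4793, -0.3143, 0.164]
contact_force: [-2.6, 0.9, 6.5]
tool_pos: [0.4795, -0.3144, 0.1639]
contact_force: [-4.1, 2.5, 15.5]
tool_pos: [0.4796, -0.3146, 0.1638]
contact_force: [-5.5, 4.1, 22.6]
```

Contact comes at exactly 0.164, so both tubes are fully home. Retreat, check everything with the last look, and hand in.

```bash
python3 -m inch '[{"linear":[0,0,0.01],"turn":0,"claw":0},{"linear":[0,0,0.03],"turn":0,"claw":0},{"linear":[0,0,0.05],"turn":0,"claw":0},{"linear":[0,0,0.05],"turn":0,"claw":0.3},{"linear":[-0.02,0,0.04],"turn":0,"claw":0.3},{"linear":[-0.03,-0.02,0.02],"turn":0,"claw":0.3},{"linear":[0,0,0],"turn":0,"claw":0.3},{"linear":[0,0,0],"turn":0,"claw":0.3}]'; python3 - <<'E'
from h import *
a=grab('wrist','w9')['image'];b=grab('side','s9')['image']
cv2.imwrite('pics/c9.png',np.hstack([cv2.resize(a,(400,300)),cv2.resize(b,(400,300))])[:,:,::-1])
E
```

```text
t: 23.58
tool_pos: [0.4294, -0.3341, 0.3608]
tcp_rot: [0.068, 0.998, 0.0, -0.0]
contact_force: [-0.3, 1.0, -0.4]
opening: 0.0257
grip_force: 0.0
```

View pics/c9.png

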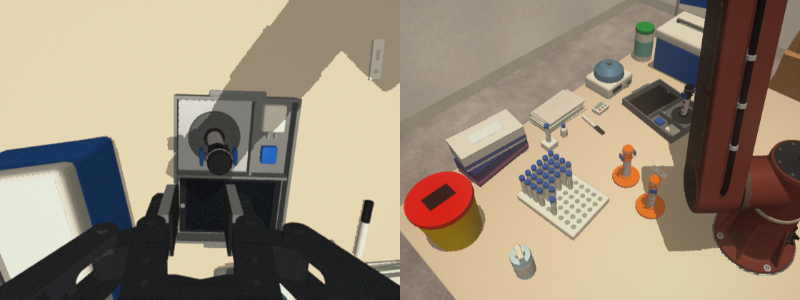

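The stand is upright and collapsed in the pocket, at (218,150) left half. Everything else is in place.

```bash
python3 -c "
from plant import job
print(job.finish_job())"
```

```text
the job is handed in; nothing more can be done
None
```

The job is handed in: the stand is upright in the tray pocket with the thin tube home first, then the wide tube home in its lowest notch and both paddles sprung back out; the last pictures show nothing else moved, and it took about 24 s.

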